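# Reunite four opened watches with their backs

### The job

Four chrome watches have had new cells and lie face down with their backs off; each watch's steel back waits in its own job tray. Put every watch into the tray whose back has its shape and size: set it down, as it lies now with the movement up, in the middle of the bare felt patch, its lug-to-lug line running along the felt's long sides. Do not drop a watch, and leave the loupe and the brass caseback wrench where they are.

Things in the scene. Friction and masses are not known exactly. Their poses are not given: they have to be found in the camera images.
- watch_large_round_mid (a point): Large round watch, case 40 mm across and 13 mm thick, 48 mm over the lug tips, lugs 21 mm wide overall and standing 3 mm to 11.5 mm above its underside. Chrome, no strap, lying face down, back off, movement showing. Point: its centre, 6.5 mm above its underside. z up, y from lugs to lugs (twelve-six line), x across; crown sticks out 3 mm at -x. Can be gripped over the lug tips, along y.
- bed_large_round (a point): Bed of the fixed walnut tray holding the round steel back, 36 mm across, with six notches (of the large round watch). Tray 118 (x) by 92 mm (y), rim 5 mm high. Point: middle of the tray's bare dark felt, 52 (x) by 66 mm (y, long side), on its surface, 3 mm above the counter, z up. The back is stuck down 58 mm from it towards +x, top 7 mm above the counter.
- watch_small_round_mid (a point): Small round watch, case 26 mm across and 10 mm thick, 33 mm over the lug tips, lugs 15 mm wide overall and standing 3 mm to 8.5 mm above its underside. Chrome, no strap, lying face down, back off, movement showing. Point: its centre, 5 mm above its underside. z up, y from lugs to lugs (twelve-six line), x across; crown sticks out 3 mm at -x. Can be gripped over the lug tips, along y.
- bed_small_round (a point): Bed of the fixed walnut tray holding the small plain round steel back, 22 mm across (of the small round watch). Tray 118 (x) by 92 mm (y), rim 5 mm high. Point: middle of the tray's bare dark felt, 52 (x) by 66 mm (y, long side), on its surface, 3 mm above the counter, z up. The back is stuck down 58 mm from it towards +x, top 7 mm above the counter.
- watch_square_mid (a point): Square watch, case 32 x 32 mm and 11 mm thick, 41 mm over the lug tips, lugs 21 mm wide overall and standing 3 mm to 9.5 mm above its underside. Chrome, no strap, lying face down, back off, movement showing. Point: its centre, 5.5 mm above its underside. z up, y from lugs to lugs (twelve-six line), x across; crown sticks out 3 mm at -x. Can be gripped over the lug tips, along y.
- bed_square (a point): Bed of the fixed walnut tray holding the square steel back, 28 x 28 mm (of the square watch). Tray 118 (x) by 92 mm (y), rim 5 mm high. Point: middle of the tray's bare dark felt, 52 (x) by 66 mm (y, long side), on its surface, 3 mm above the counter, z up. The back is stuck down 58 mm from it towards +x, top 7 mm above the counter.
- watch_oblong_mid (a point): Oblong watch, case 23 mm wide, 37 mm long and 10 mm thick, 45 mm over the lug tips, lugs 20 mm wide overall and standing 3 mm to 8.5 mm above its underside. Chrome, no strap, lying face down, back off, movement showing. Point: its centre, 5 mm above its underside. z up, y from lugs to lugs (twelve-six line), x across; crown sticks out 3 mm at -x. Can be gripped over the lug tips, along y.
- bed_oblong (a point): Bed of the fixed walnut tray holding the oblong steel back, 20 x 34 mm, its long side along the tray's y (of the oblong watch). Tray 118 (x) by 92 mm (y), rim 5 mm high. Point: middle of the tray's bare dark felt, 52 (x) by 66 mm (y, long side), on its surface, 3 mm above the counter, z up. The back is stuck down 58 mm from it towards +x, top 7 mm above the counter.
- loupe_mid (a point): Brown bakelite eye loupe standing on its wide end, 39 mm across at the foot, 27 mm at the top, 29 mm high; the point is its centre, half-way up. To be left alone.
- wrench_mid (a point): Tarnished brass caseback wrench lying flat, 123 mm long along its x (turned handle at -x, two jaws at +x), 34 mm wide, 19 mm high; the point is about its middle, 7.5 mm above the counter. To be left alone.

How it is judged:
By the outcome, as a careful person would: the job done as asked, in the order asked, and still so for the second after the job is handed in, with the robot touching nothing.
It also fails if it takes over 104 s, if anything falls off the work surface, if the arm or the gripper's body presses on something with over 40 N, if the wrist force passes 120 N, or if a joint passes its speed limit or range.

### The arm

A 6-joint arm with a two-finger parallel gripper is mounted at the origin on the work surface. World frame = base frame: x ahead of the robot, y to its left, z up, the work surface at z = 0. Lengths are in mm, angles in rad, forces in N, time in s.
With the tool pointing down it reaches from about 350 to 775 mm from the base axis. Payload 7.3 kg.
Tool frame: the origin (TCP) lies between the finger pads; the fingertips stand bot.tips_ahead ahead of it and the grasp point (between the pads) lies 6 mm ahead of it (bot.tips_ahead is the distance from the TCP to the fingertips, in mm); z points along the fingers, y is the line along which they close (so a half turn about z gives the same grasp; the last joint's range is limited). The gripper opens to 92 mm and grips with 3 to 60 N. Pads are 19 mm wide; open, the fingers measure 130 mm over their backs; the gripper's body (75 mm by 190 mm) begins 47 mm behind the grasp point.
Start: joints at [-1.27, 0.342, 1.524, -0, 1.275, -0.146], TCP at [226.866, -473.47, 251.741] pointing down, gripper open.
Joint ranges: [-2.53, 2.53], [-0.77, 2.02], [0.04, 2.7], [-1, 4.14], [0.28, 2.66], [-3.11, 3.11]. Speed limits (rad/s): [2.57, 2.57, 3.14, 3.14, 3.14, 3.14].

### API

Orientations are given as [roll, pitch, yaw] about the fixed x, y, z axes, in that order (R = Rz(yaw) Ry(pitch) Rx(roll)).
In Python, from plant import bot gives the robot as it stands. The module is installed in compiled form; this text tells all that it offers.
- The arm moves only by the tool step_arm, never from a script. Its argument "targets" is one flat list of numbers, 7 for each row, row after row: the opening, from 0 (shut) to 1 (fully open), then the shift along the tool's x, y, z each as a share of 100 mm, from -1 to 1, then the turn, a rotation vector about the tool's x, y, z each as a share of pi/4 rad, from -1 to 1. A call has 1 to 20 rows; each row is the pose to reach, as a shift and turn from the pose commanded when the call began, along the tool's axes at that moment; what a row does not reach only later rows make up. A row lasts 1/8 s, in which the tool goes at most 62.5 mm and 10.7 degrees, less where a joint would pass 70% of its speed; a pose out of reach is approached as far as the arm can. A call with a number of a shift or a turn outside -1 to 1 is refused whole. A call with a gripper value outside its range is refused whole. The fingers move at their own pace and stop on an object; the grip force is fixed at half the most. Time passes only in rows, so rows that repeat a pose let the fingers close. It gives the time, the measured TCP pose, the force, the opening and the grip force at its end, in the units of the state.
- bot.get_obs(): the state, without advancing time (a new reading comes with each control period).
- bot.capture(name): name is "scene" or "top" or "wrist"; returns (picture, depth): 480x640x3 uint8, blue, green, red; 480x640 float32, mm along the optical axis (not along the pixel's ray), 0 where there is no reading.
- bot.camera_info(name): a dict with "fx", "fy", "cx", "cy" (pixels), "camera_from_world" (4x4, takes a point from world to camera coordinates); the wrist camera has in their place "hand_eye" (4x4, takes a point from camera to tool coordinates, whose origin is the TCP and whose axes are the flange's). Camera axes: x right, y down, z forward; pixel columns grow to the right and rows downward; lengths in mm; the calibration is good to about 2 mm. A picture is of the moment at which its call begins: read the wrist's pose just before it. camera_info takes no time and is no camera call.
- bot.close_job(): hands the job in; it is judged then, once.
The state is a dict: "time": time; "joint_positions": joint angles; "dq": joint speeds; "tau": joint torques, N m; "tool_pos": TCP position; "tcp_rot": TCP orientation; "contact_force": force on the tool from outside, world axes, zero at the start; "moment": the same for the moment, N m; "grip_width": finger opening in mm; "finger_force": force on a finger pad.
Only numpy, scipy, OpenCV 4.12 (cv2) and the standard library are available. Lean on these libraries where they do the work, as an engineer would, in place of code of your own. Each camera call takes 0.05 s, during which the arm holds its last target. There are 200 camera calls.

## Working session

There is one attempt and no reset: what is moved stays moved. The work goes in short steps, Python scripts to look and compute and a tool call to move; the robot and the scene stay as the last step left them, time stands still between calls to the robot, and variables do not carry over. Pictures are saved under pics/ and viewed, at most 14 in all, crops included, and the job is handed in when it is done.

Besides the shell and the picture viewer there is one more tool, called after ">>>" in YAML: its name, and indented under it one key for each argument. step_arm: Moves the arm, as the interface text tells. Shift numbers are shares of 100 mm and turn numbers shares of pi/4 rad, none past 1 either way. Its arguments: {"type":"object","properties":{"targets":{"type":"array"}},"required":["targets"]}

```bash
mkdir -p pics
python3 - <<'E'
from plant import bot
import cv2,numpy as np
o=bot.get_obs();print(o,bot.tips_ahead)
for n in("top","scene"):
    i=bot.camera_info(n);print(n,{k:np.round(v,3).tolist() for k,v in i.items()})
    p,d=bot.capture(n);cv2.imwrite(f"pics/{n}0.png",p);np.save(f"pics/{n}0.npy",d)
print({k:np.round(v,3).tolist() for k,v in bot.camera_info("wrist").items()})
E
```

```text
{'time': 0.0, 'joint_positions': array([-1.27001469e+00,  3.42715201e-01,  1.52503662e+00, -9.81911322e-06,
        1.27535791e+00, -1.46001921e-01]), 'dq': array([-0.00027138,  0.00097587,  0.00104265, -0.00068809,  0.00093382,
       -0.00013232]), 'tau': array([-3.80750702e-03, -4.31262946e+01, -2.44222087e+01,  7.15118204e-02,
        5.60399517e-02, -1.32163213e-04]), 'tool_pos': array([ 226.74200909, -473.10466521,  251.04198037]), 'tcp_rot': array([-3.14009034e+00, -2.11421791e-04,  4.46786268e-01]), 'contact_force': array([-0.2232493 , -0.20511968, -0.18222292]), 'moment': array([-0.04250177,  0.02149592, -0.01488776]), 'finger_force': 0.0, 'grip_width': 91.87957935953283} 25.0
top {'fx': 543.858, 'fy': 543.858, 'cx': 319.174, 'cy': 238.193, 'camera_from_world': [[0.029, -0.999, 0.014, -17.126], [-0.996, -0.03, -0.08, 529.415], [0.08, -0.011, -0.997, 1000.061], [0.0, 0.0, 0.0, 1.0]]}
scene {'fx': 465.452, 'fy': 465.452, 'cx': 317.716, 'cy': 242.578, 'camera_from_world': [[-0.851, 0.525, -0.002, 438.413], [0.433, 0.699, -0.57, -213.619], [-0.298, -0.486, -0.822, 1084.623], [0.0, 0.0, 0.0, 1.0]]}
{'fx': 340.207, 'fy': 340.207, 'cx': 323.398, 'cy': 237.979, 'hand_eye': [[0.001, -0.962, -0.274, 73.952], [1.0, 0.001, -0.0, -0.355], [0.0, -0.274, 0.962, -132.999], [0.0, 0.0, 0.0, 1.0]]}
```

View pics/top0.png

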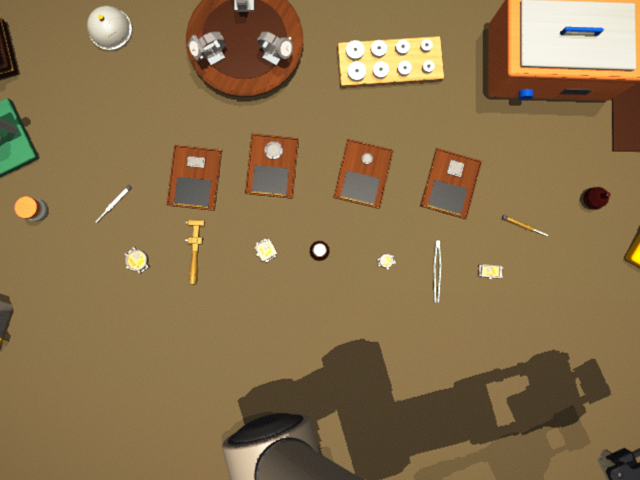

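View pics/scene0.png

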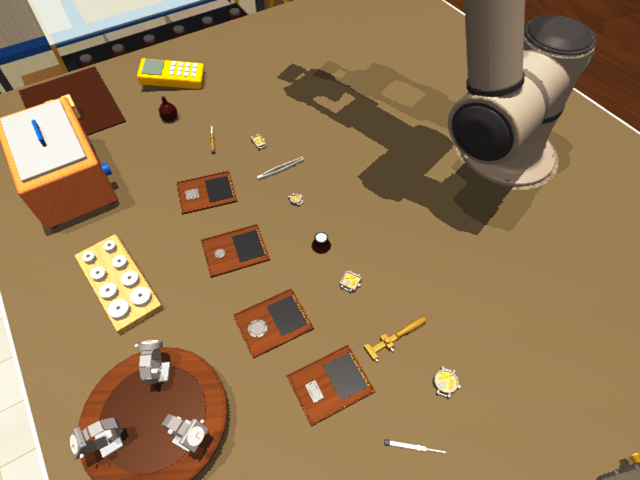

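The top view shows the watches: large round (136,261), square (265,250), small round (387,261) and oblong (490,271). From left to right, the trays hold the oblong (195,178), large round (272,166), small round (363,173) and square (451,183) backs.

```bash
cat > h.py <<'E'
import cv2,numpy as np
from scipy.spatial.transform import Rotation as R
from plant import bot
def cast(n,uv,z,pose=None):
    i=bot.camera_info(n); uv=np.atleast_2d(uv).astype(float)
    if n=="wrist":
        T=np.eye(4);T[:3,:3]=R.from_euler('xyz',pose[1]).as_matrix();T[:3,3]=pose[0];W=T@np.array(i["hand_eye"])
    else: W=np.linalg.inv(i["camera_from_world"])
    r=np.c_[(uv[:,0]-i["cx"])/i["fx"],(uv[:,1]-i["cy"])/i["fy"],np.ones(len(uv))]@W[:3,:3].T
    return (W[:3,3]+r*((z-W[2,3])/r[:,2])[:,None])[:,:2]
def felt(p,n,pose=None,amin=500):
    "felt rectangles: centre, size, angle of the long side"
    h=cv2.cvtColor(p,cv2.COLOR_BGR2HSV)
    m=((h[...,1]<70)&(h[...,2]<110)).astype('u1')*255
    m=cv2.morphologyEx(m,cv2.MORPH_OPEN,np.ones((3,3)))
    out=[]
    for c in cv2.findContours(m,0,2)[0]:
        if cv2.contourArea(c)<amin: continue
        w=cast(n,c[:,0],3,pose); r=cv2.minAreaRect(w.astype('f4'))
        s=sorted(r[1])
        if 42<s[0]<60 and 55<s[1]<75:
            b=cv2.boxPoints(r); e=b[1]-b[0]; f=b[2]-b[1]; e=e if e@e>f@f else f
            out.append((np.round(r[0],1),np.round(s,1),round(np.arctan2(e[1],e[0])%np.pi,3)))
    return out
E
python3 - <<'E'
from h import *
p=cv2.imread("pics/top0.png")
for f in felt(p,"top"):print("felt",f)
t=[]
for n,c,z in(("large",(136,261),9),("square",(265,250),8),("small",(387,261),7),("oblong",(490,271),7)):
    print(n,np.round(cast("top",c,z),1))
    u,v=c;t.append(cv2.resize(p[v-20:v+20,u-20:u+20],(400,300) if 0 else (300,300),interpolation=cv2.INTER_CUBIC))
cv2.imwrite("pics/c1.png",np.vstack([np.hstack(t[:2]),np.hstack(t[2:])]))
print("loupe",cast("top",(319,250),29),"wrench",cast("top",[(195,222),(194,282)],8))
E
```

```text
felt (array([ 619.9, -246. ]), array([48.8, 64.3]), np.float32(1.308))
felt (array([614.5, 245.1]), array([49.3, 63.7]), np.float32(1.494))
large [[477.  342.5]]
square [[505.2 100.6]]
small [[ 491.3 -131.6]]
oblong [[ 478.1 -328.3]]
loupe [[507.03240783  -1.53669051]] wrench [[554.43918626 235.40296157]
 [440.80962667 231.88559041]]
```

View pics/c1.png

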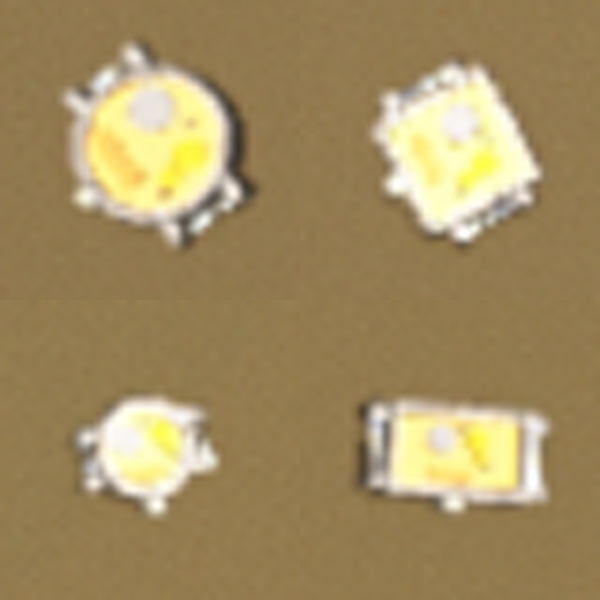

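```bash
cat >> h.py <<'E'
def plan(goal,start=None,yaw=None):
    "calls from the measured (or given) x,y,z,yaw to goal; prints shift and turn in move units"
    if start is None:
        o=bot.get_obs(); start=[*o["tool_pos"],o["tcp_rot"][2]]
    s=np.array(start,float);g=np.array(goal,float)
    g[3]=s[3]+(g[3]-s[3]+np.pi)%(2*np.pi)-np.pi if yaw is None else yaw
    for k in range(1,12):
        d=(g-s)/k; ok=True; L=[]
        for j in range(k):
            a=s[3]+d[3]*j; c,n=np.cos(a),np.sin(a)
            v=np.array([c*d[0]+n*d[1],n*d[0]-c*d[1],-d[2],])/100
            L.append(np.round([*v,-d[3]/(np.pi/4)],3)); ok&=np.all(np.abs(L[-1])<=1)
        if ok: break
    for l in L: print(l.tolist())
def look(name,save=True):
    o=bot.get_obs(); pose=(o["tool_pos"],o["tcp_rot"]); p,d=bot.capture("wrist")
    if save: cv2.imwrite(f"pics/{name}.png",p)
    print("pose",np.round(pose[0],1),np.round(pose[1],3),"t",round(o["time"],2)); return p,pose
E
python3 - <<'E'
from h import *
plan([491,-131,160,.194],[226.866,-473.47,251.741,.4468])
E
```

```text
[0.965, -0.487, 0.229, 0.08]
[0.933, -0.547, 0.229, 0.08]
[0.896, -0.605, 0.229, 0.08]
[0.856, -0.66, 0.229, 0.08]
```

>>> step_arm:
  targets: [1,0.965,-0.487,0.229,0,0,0.08,1,0.965,-0.487,0.229,0,0,0.08,1,0.965,-0.487,0.229,0,0,0.08]

```text
time: 0.48
tool_pos: [293.9, -385.1, 228.0]
tcp_rot: [-3.139, -0.0, 0.388]
contact_force: [-0.9, -1.6, 0.6]
grip_width: 91.9
finger_force: 0.0
```

>>> step_arm:
  targets: [1,0.933,-0.547,0.229,0,0,0.08,1,0.933,-0.547,0.229,0,0,0.08,1,0.933,-0.547,0.229,0,0,0.08]

```text
time: 0.85
tool_pos: [359.6, -300.6, 205.4]
tcp_rot: [-3.14, 0.0, 0.325]
contact_force: [-0.5, -0.3, 0.7]
grip_width: 92.2
finger_force: 0.0
```

>>> step_arm:
  targets: [1,0.896,-0.605,0.229,0,0,0.08,1,0.896,-0.605,0.229,0,0,0.08,1,0.896,-0.605,0.229,0,0,0.08]

```text
time: 1.23
tool_pos: [425.5, -215.9, 182.6]
tcp_rot: [-3.141, 0.001, 0.261]
contact_force: [-0.1, 0.2, 0.6]
grip_width: 91.7
finger_force: 0.0
```

>>> step_arm:
  targets: [1,0.856,-0.66,0.229,0,0,0.08,1,0.856,-0.66,0.229,0,0,0.08,1,0.856,-0.66,0.229,0,0,0.08,1,0.856,-0.66,0.229,0,0,0.08]

```text
time: 1.72
tool_pos: [490.5, -132.6, 160.4]
tcp_rot: [3.141, 0.0, 0.195]
contact_force: [-0.1, -0.1, 0.3]
grip_width: 91.8
finger_force: 0.0
```

Run:
```python
from h import *
p,pose=look("w1")
for f in felt(p,"wrist",pose):print(f)
```

```text
pose [ 490.5 -132.6  160.4] [3.141 0.    0.195] t 1.73
(array([ 618.9, -245.8]), array([51.6, 66.1]), np.float32(1.318))
```

View pics/w1.png

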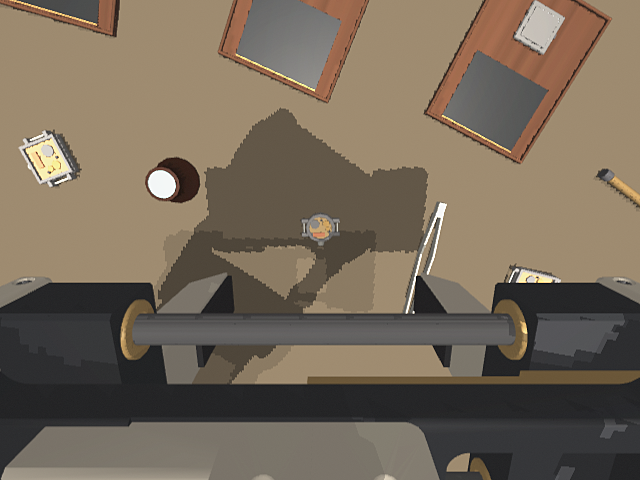

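The wrist view shows the small watch at (320,228) with its lugs nearly level. The small-round felt is at (288,40) and the square one at (495,103).

```bash
cat >> h.py <<'E'
def world(pose,d):
    "height map of the wrist depth image: world xyz per pixel"
    i=bot.camera_info("wrist");v,u=np.indices(d.shape)
    c=np.stack([(u-i["cx"])/i["fx"]*d,(v-i["cy"])/i["fy"]*d,d],-1)
    H=np.array(i["hand_eye"]);t=c@H[:3,:3].T+H[:3,3]
    return t@R.from_euler('xyz',pose[1]).as_matrix().T+pose[0]
def tile(p,uv,k=8,r=36,shape=None):
    u,v=map(int,uv);return cv2.resize(p[v-r:v+r,u-r:u+r],None,fx=k,fy=k,interpolation=cv2.INTER_NEAREST)
E
python3 - <<'E'
from h import *
o=bot.get_obs();pose=(o["tool_pos"],o["tcp_rot"]);p,d=bot.capture("wrist")
w=world(pose,d)
a=w[...,2][200:256,280:360]
print("counter z",np.percentile(a,[5,25,50,75,95,99]))
hm=np.clip(w[...,2]*15+40,0,255).astype('u1')
x=np.hstack([tile(p,(320,228),8,25),cv2.cvtColor(tile(hm,(320,228),8,25),8)])
cv2.imwrite("pics/c2.png",x)
E
```

```text
counter z [-1.20192322 -0.44261435  0.11572226  0.91434979  9.38984403 10.56871125]
```

View pics/c2.png

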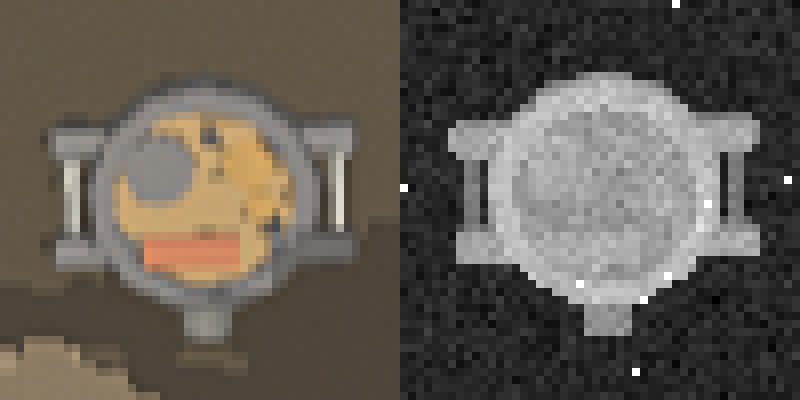

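```bash
cat >> h.py <<'E'
def blob(pose,d,near,rad,zmin=3,zmax=16):
    "centre and lug-line angle of the watch near a world point, from the height map"
    w=world(pose,d);m=(d>0)&(w[...,2]>zmin)&(w[...,2]<zmax)&(np.hypot(w[...,0]-near[0],w[...,1]-near[1])<rad)
    n,l,s,_=cv2.connectedComponentsWithStats(m.astype('u1'),connectivity=8)
    P=w[l==1+np.argmax(s[1:,4])][:,:2];c=P.mean(0)
    e,V=np.linalg.eigh(np.cov((P-c).T));a=V[:,1];b=V[:,0]
    A=(P-c)@a;B=(P-c)@b
    if B.max()<-B.min(): b=-b;B=-B      # b points to the crown
    mid=c+a*(A.max()+A.min())/2+b*(B.max()-3+B.min())/2
    yaw=(np.arctan2(a[1],a[0])+np.pi/2)
    print("centroid",c.round(1),"mid",mid.round(1),"len",round(np.ptp(A),1),"wid",round(np.ptp(B),1),"yaw",round(yaw%np.pi,3),"top",np.percentile(w[l==1+np.argmax(s[1:,4])][:,2],90).round(1),"crowndir",b.round(2))
    return mid,c
E
python3 - <<'E'
from h import *
o=bot.get_obs();pose=(o["tool_pos"],o["tcp_rot"]);p,d=bot.capture("wrist")
m,c=blob(pose,d,cast("wrist",(320,228),5,pose)[0],28)
E
```

```text
centroid [ 492.6 -129.1] mid [ 492.2 -129.2] len 32.7 wid 29.4 yaw 0.224 top 10.2 crowndir [-0.97 -0.22]
```

Run:
```python
from h import *
plan([492.6,-129.1,65,.224]); plan([492.6,-129.1,28,.224],[492.6,-129.1,65,.224])
```

```text
[0.029, -0.029, 0.956, -0.039]
[0.0, 0.0, 0.37, -0.0]
```

>>> step_arm:
  targets: [0.65,0.029,-0.029,0.5,0,0,-0.039,0.65,0.029,-0.029,0.956,0,0,-0.039,0.65,0.029,-0.029,0.956,0,0,-0.039,0.65,0.029,-0.029,0.956,0,0,-0.039]

```text
time: 2.38
tool_pos: [493.8, -128.4, 66.1]
tcp_rot: [3.14, -0.002, 0.225]
contact_force: [0.9, -0.7, -0.2]
grip_width: 60.7
finger_force: 0.0
```

>>> step_arm:
  targets: [0.65,0,0,0.15,0,0,0,0.65,0,0,0.27,0,0,0,0.65,0,0,0.34,0,0,0,0.65,0,0,0.37,0,0,0,0.65,0,0,0.37,0,0,0]

```text
time: 3.0
tool_pos: [493.0, -127.4, 27.3]
tcp_rot: [-3.142, 0.0, 0.226]
contact_force: [-0.4, 0.2, -0.1]
grip_width: 59.7
finger_force: 0.0
```

>>> step_arm:
  targets: [0.3,0,0,0,0,0,0,0.25,0,0,0,0,0,0,0.25,0,0,0,0,0,0,0.25,0,0,0,0,0,0,0.25,0,0,0,0,0,0,0.25,0,0,0,0,0,0]

```text
time: 3.75
tool_pos: [493.1, -127.5, 27.6]
tcp_rot: [3.141, -0.0, 0.226]
contact_force: [-0.8, -0.1, 2.6]
grip_width: 31.5
finger_force: 30.0
```

Run:
```python
from h import *
f=cast("top",[(363,188),(270,181)],3);print(f)
plan([*f[0],120,-.22])
```

```text
[[630.76349614 -83.12716836]
 [638.69637825  96.37022337]]
[0.721, -0.062, -0.462, 0.284]
[0.689, -0.22, -0.462, 0.284]
```

>>> step_arm:
  targets: [0.25,0,0,-0.2,0,0,0,0.25,0,0,-0.4,0,0,0,0.25,0.36,-0.03,-0.46,0,0,0.14,0.25,0.721,-0.062,-0.462,0,0,0.284,0.25,0.721,-0.062,-0.462,0,0,0.284]

```text
time: 4.38
tool_pos: [563.6, -104.6, 73.7]
tcp_rot: [3.141, -0.002, 0.004]
contact_force: [-0.1, -0.2, -0.7]
grip_width: 31.4
finger_force: 30.0
```

>>> step_arm:
  targets: [0.25,0.34,-0.11,-0.23,0,0,0.14,0.25,0.689,-0.22,-0.462,0,0,0.284,0.25,0.689,-0.22,-0.462,0,0,0.284,0.25,0.689,-0.22,-0.462,0,0,0.284]

```text
time: 4.88
tool_pos: [628.9, -83.2, 118.7]
tcp_rot: [3.141, 0.003, -0.218]
contact_force: [0.3, 0.0, -1.4]
grip_width: 31.5
finger_force: 30.0
```

Run:
```python
from h import *
p,pose=look("w2")
for f in felt(p,"wrist",pose):print(f)
```

```text
pose [628.9 -83.2 118.7] [ 3.141e+00  3.000e-03 -2.180e-01] t 4.88
(array([632.2, -76.9]), array([51.5, 66. ]), np.float32(1.366))
(array([ 618.9, -246. ]), array([51.6, 66.1]), np.float32(1.316))
```

View pics/w2.png

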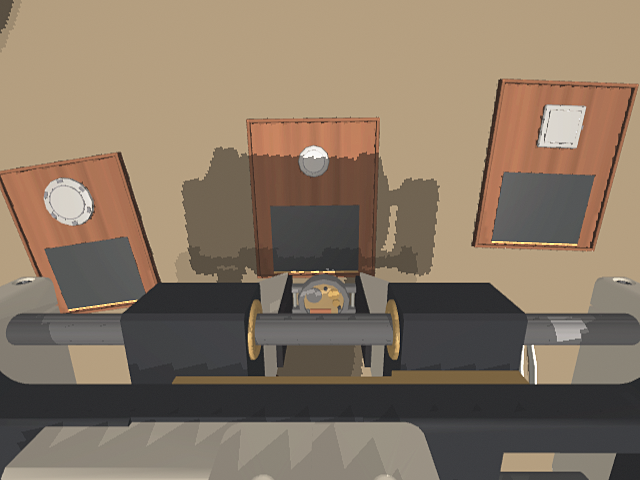

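Run:
```python
from h import *
plan([632.5,-76.9,31,-.205])
```

```text
[0.023, -0.07, 0.876, -0.018]
```

>>> step_arm:
  targets: [0.25,0.023,-0.07,0.4,0,0,-0.018,0.25,0.023,-0.07,0.7,0,0,-0.018,0.25,0.023,-0.07,0.8,0,0,-0.018,0.25,0.023,-0.07,0.8,0,0,-0.018,0.25,0.023,-0.07,0.8,0,0,-0.018]

```text
time: 5.55
tool_pos: [635.1, -77.1, 41.2]
tcp_rot: [3.141, -0.002, -0.206]
contact_force: [-0.1, -0.4, -0.6]
grip_width: 31.3
finger_force: 30.0
```

Run:
```python
from h import *
P=[]
for k in range(1): P.append(bot.get_obs()["tool_pos"])
print(np.mean(P,0)); plan([632.5,-76.9,31,-.205])
```

```text
[635.05931981 -77.08999919  41.24392983]
[-0.025, 0.003, 0.102, -0.001]
```

>>> step_arm:
  targets: [0.25,-0.025,0.003,0.05,0,0,0,0.25,-0.025,0.003,0.09,0,0,0,0.25,-0.025,0.003,0.1,0,0,0,0.25,-0.025,0.003,0.1,0,0,0,0.25,-0.025,0.003,0.1,0,0,0]

```text
time: 6.18
tool_pos: [631.8, -76.4, 30.4]
tcp_rot: [3.141, 0.0, -0.206]
contact_force: [-2.1, 0.1, 5.4]
grip_width: 31.3
finger_force: 30.0
```

>>> step_arm:
  targets: [0.36,0,0,0,0,0,0,0.4,0,0,0,0,0,0,0.45,0,0,0,0,0,0,0.48,0,0,0,0,0,0,0.48,0,0,0,0,0,0,0.48,0,0,-0.1,0,0,0,0.48,0,0,-0.4,0,0,0,0.48,0,0,-0.9,0,0,0,0.48,0,0,-0.9,0,0,0]

```text
time: 7.3
tool_pos: [634.6, -77.1, 125.3]
tcp_rot: [3.141, -0.01, -0.206]
contact_force: [0.1, -0.4, 0.4]
grip_width: 44.2
finger_force: 0.0
```

Run:
```python
from h import *
plan([478,-328,165,-.09])
```

```text
[-0.34, 0.926, -0.132, -0.049]
[-0.376, 0.912, -0.132, -0.049]
[-0.411, 0.897, -0.132, -0.049]
```

>>> step_arm:
  targets: [0.8,-0.34,0.926,-0.132,0,0,-0.049,0.8,-0.34,0.926,-0.132,0,0,-0.049,0.8,-0.34,0.926,-0.132,0,0,-0.049,0.8,-0.34,0.926,-0.132,0,0,-0.049]

```text
time: 7.8
tool_pos: [579.9, -159.7, 132.9]
tcp_rot: [-3.141, 0.0, -0.168]
contact_force: [0.3, -0.2, -0.4]
grip_width: 72.8
finger_force: 0.0
```

Run:
```python
from h import *
o=bot.get_obs();pose=(o["tool_pos"],o["tcp_rot"]);p,d=bot.capture("wrist")
for f in felt(p,"wrist",pose):print(f)
blob(pose,d,(632,-77),26,6,20)
plan([478,-328,165,-.09])
```

```text
(array([632.2, -76.8]), array([51.6, 66. ]), np.float32(1.365))
centroid [630.1 -76.6] mid [630.2 -75.7] len 33.7 wid 29.0 yaw 2.957 top 13.1 crowndir [-0.98  0.18]
[-0.363, 0.916, -0.161, -0.049]
[-0.398, 0.902, -0.161, -0.049]
```

>>> step_arm:
  targets: [0.8,-0.363,0.916,-0.161,0,0,-0.049,0.8,-0.363,0.916,-0.161,0,0,-0.049,0.8,-0.363,0.916,-0.161,0,0,-0.049]

```text
time: 8.22
tool_pos: [528.5, -245.5, 149.4]
tcp_rot: [3.141, -0.001, -0.131]
contact_force: [-0.0, 0.1, 0.3]
grip_width: 73.5
finger_force: 0.0
```

>>> step_arm:
  targets: [0.8,-0.398,0.902,-0.161,0,0,-0.049,0.8,-0.398,0.902,-0.161,0,0,-0.049,0.8,-0.398,0.902,-0.161,0,0,-0.049,0.8,-0.398,0.902,-0.161,0,0,-0.049]

```text
time: 8.72
tool_pos: [478.5, -327.2, 164.8]
tcp_rot: [-3.14, 0.0, -0.089]
contact_force: [1.0, 0.0, -0.4]
grip_width: 73.0
finger_force: 0.0
```

Run:
```python
from h import *
o=bot.get_obs();pose=(o["tool_pos"],o["tcp_rot"]);p,d=bot.capture("wrist");cv2.imwrite("pics/w3.png",p)
m,c=blob(pose,d,(478,-328),30)
plan([*c,68,-.09])
```

```text
centroid [ 478.6 -329.2] mid [ 478.2 -329.4] len 44.5 wid 26.6 yaw 3.089 top 10.1 crowndir [-1.    0.05]
[0.002, 0.022, 0.968, 0.002]
```

>>> step_arm:
  targets: [0.7,0.002,0.022,0.5,0,0,-0.047,0.7,0.002,0.022,0.968,0,0,-0.047,0.7,0.002,0.022,0.968,0,0,-0.047,0.7,0.002,0.022,0.968,0,0,-0.047,0.7,0.002,0.022,0.968,0,0,-0.047]

```text
time: 9.4
tool_pos: [478.9, -331.5, 70.8]
tcp_rot: [3.139, -0.003, -0.053]
contact_force: [-0.1, 0.3, 0.3]
grip_width: 64.1
finger_force: 0.0
```

Run:
```python
from h import *
plan([478.8,-329.2,27.5,-.052])
```

```text
[-0.002, -0.023, 0.433, -0.001]
```

>>> step_arm:
  targets: [0.7,-0.002,-0.023,0.2,0,0,0,0.7,-0.002,-0.023,0.36,0,0,0,0.7,-0.002,-0.023,0.42,0,0,0,0.7,-0.002,-0.023,0.42,0,0,0,0.7,-0.002,-0.023,0.42,0,0,0]

```text
time: 10.02
tool_pos: [477.9, -329.0, 27.1]
tcp_rot: [3.141, -0.001, -0.054]
contact_force: [-0.3, -0.1, 0.2]
grip_width: 64.1
finger_force: 0.0
```

>>> step_arm:
  targets: [0.5,0,0,0,0,0,0,0.4,0,0,0,0,0,0,0.4,0,0,0,0,0,0,0.4,0,0,0,0,0,0,0.4,0,0,0,0,0,0,0.4,0,0,0,0,0,0]

```text
time: 10.78
tool_pos: [477.6, -328.8, 26.7]
tcp_rot: [3.141, -0.0, -0.054]
contact_force: [-0.8, -0.2, 3.1]
grip_width: 42.9
finger_force: 30.0
```

Run:
```python
from h import *
plan([613,243,130,-.077])
```

```text
[0.174, -0.964, -0.172, 0.005]
[0.171, -0.964, -0.172, 0.005]
[0.167, -0.965, -0.172, 0.005]
[0.163, -0.966, -0.172, 0.005]
[0.159, -0.966, -0.172, 0.005]
[0.155, -0.967, -0.172, 0.005]
```

>>> step_arm:
  targets: [0.4,0,0,-0.2,0,0,0,0.4,0,0,-0.5,0,0,0,0.4,0.08,-0.4,-0.8,0,0,0,0.4,0.174,-0.9,-0.8,0,0,0,0.4,0.174,-0.964,-0.8,0,0,0.005]

```text
time: 11.4
tool_pos: [500.3, -230.5, 106.6]
tcp_rot: [-3.141, 0.001, -0.054]
contact_force: [-1.0, -0.6, -0.3]
grip_width: 43.0
finger_force: 30.0
```

>>> step_arm:
  targets: [0.4,0.08,-0.48,-0.05,0,0,0,0.4,0.171,-0.964,-0.05,0,0,0.005,0.4,0.171,-0.964,-0.05,0,0,0.005]

```text
time: 11.78
tool_pos: [522.8, -135.8, 111.1]
tcp_rot: [-3.141, 0.001, -0.058]
contact_force: [0.8, 0.1, 0.5]
grip_width: 42.6
finger_force: 30.0
```

>>> step_arm:
  targets: [0.4,0.08,-0.48,-0.05,0,0,0,0.4,0.167,-0.965,-0.05,0,0,0.005,0.4,0.167,-0.965,-0.05,0,0,0.005]

```text
time: 12.15
tool_pos: [545.6, -41.4, 116.2]
tcp_rot: [-3.142, 0.0, -0.062]
contact_force: [-0.2, -0.4, -0.0]
grip_width: 42.8
finger_force: 30.0
```

>>> step_arm:
  targets: [0.4,0.08,-0.48,-0.05,0,0,0,0.4,0.163,-0.966,-0.05,0,0,0.005,0.4,0.163,-0.966,-0.05,0,0,0.005]

```text
time: 12.52
tool_pos: [568.3, 53.4, 121.1]
tcp_rot: [3.141, -0.0, -0.067]
contact_force: [-0.1, -0.6, -1.1]
grip_width: 42.7
finger_force: 30.0
```

>>> step_arm:
  targets: [0.4,0.08,-0.48,-0.05,0,0,0,0.4,0.159,-0.966,-0.05,0,0,0.005,0.4,0.159,-0.966,-0.05,0,0,0.005]

```text
time: 12.9
tool_pos: [590.9, 148.2, 126.0]
tcp_rot: [3.141, -0.0, -0.071]
contact_force: [-0.6, -0.7, 0.4]
grip_width: 43.0
finger_force: 30.0
```

>>> step_arm:
  targets: [0.4,0.08,-0.48,-0.05,0,0,0,0.4,0.155,-0.967,-0.05,0,0,0.005,0.4,0.155,-0.967,-0.05,0,0,0.005,0.4,0.155,-0.967,-0.05,0,0,0.005,0.4,0.155,-0.967,-0.05,0,0,0.005]

```text
time: 13.52
tool_pos: [613.1, 240.8, 131.4]
tcp_rot: [3.141, 0.001, -0.079]
contact_force: [-0.4, -0.7, 0.2]
grip_width: 42.9
finger_force: 30.0
```

Run:
```python
from h import *
p,pose=look("w4")
for f in felt(p,"wrist",pose):print(f)
```

```text
pose [613.1 240.8 131.4] [ 3.141e+00  1.000e-03 -7.900e-02] t 13.53
(array([614.1, 245.3]), array([50.5, 66.1]), np.float32(1.493))
(array([642. ,  96.6]), array([51.6, 65.9]), np.float32(1.506))
```

View pics/w4.png

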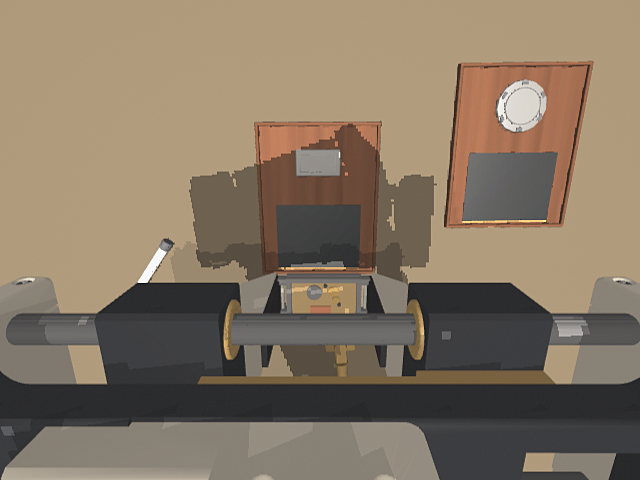

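>>> step_arm:
  targets: [0.4,0.0,-0.045,0.4,0,0,0,0.4,0.0,-0.045,0.7,0,0,0,0.4,0.0,-0.045,0.9,0,0,0,0.4,0.0,-0.045,0.9,0,0,0,0.4,0.0,-0.045,0.9,0,0,0]

```text
time: 14.2
tool_pos: [614.1, 247.6, 42.8]
tcp_rot: [-3.141, -0.002, -0.077]
contact_force: [0.4, 0.5, -0.3]
grip_width: 43.2
finger_force: 30.0
```

Run:
```python
from h import *
plan([613.4,245.3,30.5,-.078])
```

```text
[-0.006, 0.023, 0.123, 0.001]
```

>>> step_arm:
  targets: [0.4,-0.006,0.02,0.05,0,0,0,0.4,-0.006,0.02,0.1,0,0,0,0.4,-0.006,0.02,0.12,0,0,0,0.4,-0.006,0.02,0.12,0,0,0,0.4,-0.006,0.02,0.12,0,0,0]

```text
time: 14.82
tool_pos: [612.5, 245.7, 29.6]
tcp_rot: [3.142, -0.0, -0.077]
contact_force: [-0.7, 0.1, 1.2]
grip_width: 43.5
finger_force: 30.0
```

>>> step_arm:
  targets: [0.49,0,0,0,0,0,0,0.52,0,0,0,0,0,0,0.53,0,0,0,0,0,0,0.53,0,0,0,0,0,0,0.53,0,0,-0.1,0,0,0,0.53,0,0,-0.4,0,0,0,0.53,0,0,-0.9,0,0,0,0.53,0,0,-0.9,0,0,0]

```text
time: 15.82
tool_pos: [615.2, 246.5, 125.2]
tcp_rot: [-3.138, -0.01, -0.077]
contact_force: [2.0, -0.1, -0.3]
grip_width: 48.8
finger_force: 0.0
```

Run:
```python
from h import *
plan([477,342,165,2.23])
```

```text
[-0.484, -0.282, -0.133, -0.979]
[-0.151, -0.539, -0.133, -0.979]
[0.266, -0.493, -0.133, -0.979]
```

>>> step_arm:
  targets: [0.8,-0.6,-0.28,-0.2,0,0,0,0.8,-0.6,-0.28,-0.2,0,0,0,0.8,-0.6,-0.28,-0.2,0,0,0]

```text
time: 16.2
tool_pos: [554.8, 278.4, 139.7]
tcp_rot: [3.141, -0.001, -0.076]
contact_force: [1.0, -0.2, -0.1]
grip_width: 72.4
finger_force: 0.0
```

Run:
```python
from h import *
o=bot.get_obs();pose=(o["tool_pos"],o["tcp_rot"]);p,d=bot.capture("wrist");print(pose[0])
for f in felt(p,"wrist",pose):print(f)
blob(pose,d,(613,245),28,6,20)
plan([477,342,165,2.23])
```

```text
[554.78593191 278.44036634 139.66700687]
(array([613.8, 245.1]), array([51.2, 65.5]), np.float32(1.496))
(array([641.8,  96.9]), array([51.4, 66. ]), np.float32(1.5))
centroid [613.1 246.1] mid [612.8 246.2] len 44.8 wid 25.9 yaw 3.068 top 12.9 crowndir [-1.    0.07]
[-0.277, -0.193, -0.086, -0.979]
[-0.065, -0.331, -0.086, -0.979]
[0.184, -0.283, -0.086, -0.979]
```

>>> step_arm:
  targets: [1,-0.277,-0.193,-0.086,0,0,-0.979,1,-0.277,-0.193,-0.086,0,0,-0.979,1,-0.277,-0.193,-0.086,0,0,-0.979,1,-0.277,-0.193,-0.086,0,0,-0.979,1,-0.277,-0.193,-0.086,0,0,-0.979,1,-0.277,-0.193,-0.086,0,0,-0.979]

```text
time: 17.0
tool_pos: [529.2, 299.1, 147.6]
tcp_rot: [3.142, 0.0, 0.688]
contact_force: [0.3, -0.0, 0.5]
grip_width: 91.8
finger_force: 0.0
```

>>> step_arm:
  targets: [1,-0.065,-0.331,-0.086,0,0,-0.979,1,-0.065,-0.331,-0.086,0,0,-0.979,1,-0.065,-0.331,-0.086,0,0,-0.979,1,-0.065,-0.331,-0.086,0,0,-0.979,1,-0.065,-0.331,-0.086,0,0,-0.979,1,-0.065,-0.331,-0.086,0,0,-0.979]

```text
time: 17.75
tool_pos: [502.7, 320.8, 156.6]
tcp_rot: [3.142, 0.0, 1.456]
contact_force: [-0.4, -0.6, 0.6]
grip_width: 91.6
finger_force: 0.0
```

>>> step_arm:
  targets: [1,0.184,-0.283,-0.086,0,0,-0.979,1,0.184,-0.283,-0.086,0,0,-0.979,1,0.184,-0.283,-0.086,0,0,-0.979,1,0.184,-0.283,-0.086,0,0,-0.979,1,0.184,-0.283,-0.086,0,0,-0.979,1,0.184,-0.283,-0.086,0,0,-0.979,1,0.184,-0.283,-0.086,0,0,-0.979]

```text
time: 18.62
tool_pos: [476.5, 342.3, 165.3]
tcp_rot: [-3.142, 0.0, 2.227]
contact_force: [0.0, -0.8, -0.8]
grip_width: 91.7
finger_force: 0.0
```

Run:
```python
from h import *
p,pose=look("w5");_,d=bot.capture("wrist")
m,c=blob(pose,d,(477,342),34)
plan([*c,70,2.23])
```

```text
pose [476.5 342.3 165.3] [-3.142  0.     2.227] t 18.62
centroid [478.5 344.1] mid [478.7 343.5] len 48.1 wid 43.2 yaw 2.273 top 12.9 crowndir [-0.65  0.76]
[0.002, 0.027, 0.953, -0.003]
```

>>> step_arm:
  targets: [0.8,0.0,0.027,0.5,0,0,-0.058,0.8,0.0,0.027,0.953,0,0,-0.058,0.8,0.0,0.027,0.953,0,0,-0.058,0.8,0.0,0.027,0.953,0,0,-0.058,0.8,0.0,0.027,0.953,0,0,-0.058]

```text
time: 19.35
tool_pos: [479.8, 344.7, 72.2]
tcp_rot: [3.138, 0.001, 2.275]
contact_force: [0.7, -0.1, -0.6]
grip_width: 73.8
finger_force: 0.0
```

Run:
```python
from h import *
plan([478.7,343.9,28.5,2.273])
```

```text
[0.001, -0.013, 0.437, 0.003]
```

>>> step_arm:
  targets: [0.8,0.001,-0.013,0.2,0,0,0,0.8,0.001,-0.013,0.36,0,0,0,0.8,0.001,-0.013,0.43,0,0,0,0.8,0.001,-0.013,0.43,0,0,0,0.8,0.001,-0.013,0.43,0,0,0]

```text
time: 19.98
tool_pos: [478.0, 343.4, 27.5]
tcp_rot: [3.141, 0.0, 2.275]
contact_force: [0.4, -0.4, 0.3]
grip_width: 73.5
finger_force: 0.0
```

>>> step_arm:
  targets: [0.55,0,0,0,0,0,0,0.42,0,0,0,0,0,0,0.42,0,0,0,0,0,0,0.42,0,0,0,0,0,0,0.42,0,0,0,0,0,0,0.42,0,0,0,0,0,0]

```text
time: 20.72
tool_pos: [477.6, 343.3, 27.1]
tcp_rot: [3.141, 0.0, 2.275]
contact_force: [-0.7, 0.9, 2.3]
grip_width: 45.9
finger_force: 31.2
```

Run:
```python
from h import *
plan([641.9,96.7,120,1.503+np.pi/2])
```

```text
[-0.981, -0.115, -0.31, -0.339]
[-0.916, -0.369, -0.31, -0.339]
[-0.787, -0.597, -0.31, -0.339]
```

>>> step_arm:
  targets: [0.42,0,0,-0.2,0,0,0,0.42,0,0,-0.5,0,0,0,0.42,-0.45,-0.05,-0.7,0,0,-0.17,0.42,-0.981,-0.115,-0.7,0,0,-0.339,0.42,-0.981,-0.115,-0.7,0,0,-0.339]

```text
time: 21.35
tool_pos: [534.2, 258.1, 97.1]
tcp_rot: [3.141, 0.001, 2.538]
contact_force: [-0.9, 0.7, -1.1]
grip_width: 46.0
finger_force: 31.1
```

>>> step_arm:
  targets: [0.42,-0.45,-0.18,-0.1,0,0,-0.17,0.42,-0.916,-0.369,-0.2,0,0,-0.339,0.42,-0.916,-0.369,-0.2,0,0,-0.339]

```text
time: 21.72
tool_pos: [588.7, 176.8, 117.4]
tcp_rot: [3.141, 0.002, 2.804]
contact_force: [-1.1, 1.1, -0.7]
grip_width: 45.8
finger_force: 31.1
```

>>> step_arm:
  targets: [0.42,-0.4,-0.3,0,0,0,-0.17,0.42,-0.787,-0.597,0,0,0,-0.339,0.42,-0.787,-0.597,0,0,0,-0.339,0.42,-0.787,-0.597,0,0,0,-0.339,0.42,-0.787,-0.597,0,0,0,-0.339]

```text
time: 22.35
tool_pos: [640.9, 98.5, 116.8]
tcp_rot: [3.141, -0.001, 3.075]
contact_force: [-0.0, -0.1, -0.7]
grip_width: 46.0
finger_force: 31.1
```

Run:
```python
from h import *
p,pose=look("w6")
for f in felt(p,"wrist",pose):print(f)
plan([641.9,96.7,41,1.503+np.pi/2])
```

```text
pose [640.9  98.5 116.8] [ 3.141e+00 -1.000e-03  3.075e+00] t 22.35
(array([613.9, 245.5]), array([51.6, 66.2]), np.float32(1.495))
[-0.01, -0.016, 0.759, 0.002]
```

View pics/w6.png

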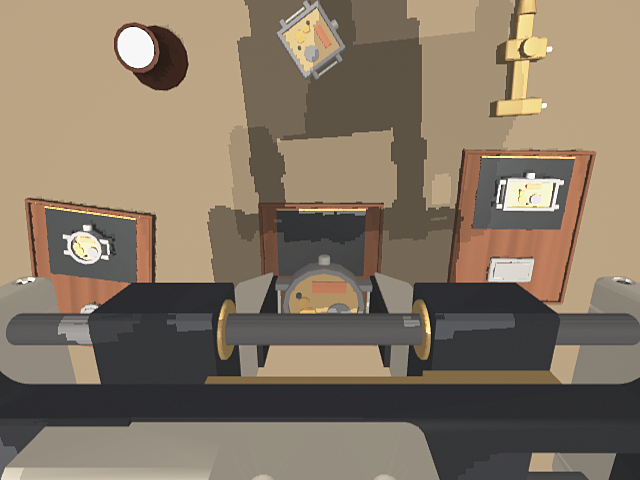

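>>> step_arm:
  targets: [0.42,-0.01,-0.016,0.4,0,0,0,0.42,-0.01,-0.016,0.65,0,0,0,0.42,-0.01,-0.016,0.759,0,0,0,0.42,-0.01,-0.016,0.759,0,0,0,0.42,-0.01,-0.016,0.759,0,0,0]

```text
time: 23.02
tool_pos: [643.5, 95.3, 42.4]
tcp_rot: [3.141, 0.002, 3.074]
contact_force: [1.4, -1.0, -0.7]
grip_width: 46.2
finger_force: 31.1
```

Run:
```python
from h import *
plan([641.9,96.7,30.8,1.503+np.pi/2])
```

```text
[0.017, 0.013, 0.116, 0.0]
```

>>> step_arm:
  targets: [0.42,0.014,0.01,0.05,0,0,0,0.42,0.014,0.01,0.09,0,0,0,0.42,0.014,0.01,0.114,0,0,0,0.42,0.014,0.01,0.114,0,0,0,0.42,0.014,0.01,0.114,0,0,0]

```text
time: 23.65
tool_pos: [641.4, 96.1, 29.9]
tcp_rot: [-3.142, 0.0, 3.074]
contact_force: [-1.9, -0.4, 3.5]
grip_width: 45.8
finger_force: 31.2
```

>>> step_arm:
  targets: [0.52,0,0,0,0,0,0,0.54,0,0,0,0,0,0,0.55,0,0,0,0,0,0,0.55,0,0,0,0,0,0,0.55,0,0,-0.1,0,0,0,0.55,0,0,-0.4,0,0,0,0.55,0,0,-0.9,0,0,0,0.55,0,0,-0.9,0,0,0]

```text
time: 24.65
tool_pos: [644.1, 96.2, 125.2]
tcp_rot: [3.141, 0.01, 3.074]
contact_force: [-0.4, -0.2, 0.5]
grip_width: 51.0
finger_force: 0.0
```

Run:
```python
from h import *
plan([505,100,165,2.135])
```

```text
[0.695, -0.028, -0.199, 0.598]
[0.607, -0.34, -0.199, 0.598]
```

>>> step_arm:
  targets: [0.85,0.695,-0.028,-0.199,0,0,0.598,0.85,0.695,-0.028,-0.199,0,0,0.598,0.85,0.695,-0.028,-0.199,0,0,0.598,0.85,0.695,-0.028,-0.199,0,0,0.598]

```text
time: 25.15
tool_pos: [571.6, 98.0, 139.6]
tcp_rot: [-3.141, -0.0, 2.605]
contact_force: [0.1, 0.4, 0.0]
grip_width: 77.9
finger_force: 0.0
```

>>> step_arm:
  targets: [0.85,0.607,-0.34,-0.199,0,0,0.598,0.85,0.607,-0.34,-0.199,0,0,0.598,0.85,0.607,-0.34,-0.199,0,0,0.598,0.85,0.607,-0.34,-0.199,0,0,0.598,0.85,0.607,-0.34,-0.199,0,0,0.598]

```text
time: 25.78
tool_pos: [502.4, 99.8, 159.3]
tcp_rot: [-3.141, -0.0, 2.137]
contact_force: [-0.3, 0.9, -0.9]
grip_width: 78.2
finger_force: 0.0
```

Run:
```python
from h import *
p,pose=look("w7");_,d=bot.capture("wrist")
m,c=blob(pose,d,(505,100),30)
plan([*c,70,2.135])
```

```text
pose [502.4  99.8 159.3] [-3.141 -0.     2.137] t 25.77
centroid [505.  101.4] mid [505.1 100.8] len 40.7 wid 35.4 yaw 2.134 top 11.0 crowndir [-0.53  0.85]
[-0.0, 0.03, 0.893, 0.002]
```

>>> step_arm:
  targets: [0.75,0.0,0.025,0.5,0,0,0,0.75,0.0,0.025,0.893,0,0,0,0.75,0.0,0.025,0.893,0,0,0,0.75,0.0,0.025,0.893,0,0,0,0.75,0.0,0.025,0.893,0,0,0]

```text
time: 26.5
tool_pos: [505.6, 101.2, 71.9]
tcp_rot: [3.139, 0.002, 2.135]
contact_force: [-0.3, -0.4, -0.2]
grip_width: 69.3
finger_force: 0.0
```

Run:
```python
from h import *
plan([505.1,101.2,28,2.134])
```

```text
[0.003, -0.004, 0.439, 0.001]
```

>>> step_arm:
  targets: [0.75,0.003,-0.004,0.2,0,0,0,0.75,0.003,-0.004,0.36,0,0,0,0.75,0.003,-0.004,0.43,0,0,0,0.75,0.003,-0.004,0.43,0,0,0,0.75,0.003,-0.004,0.43,0,0,0]

```text
time: 27.12
tool_pos: [504.3, 101.2, 27.6]
tcp_rot: [3.141, 0.001, 2.135]
contact_force: [0.7, -0.2, 0.0]
grip_width: 68.9
finger_force: 0.0
```

>>> step_arm:
  targets: [0.5,0,0,0,0,0,0,0.35,0,0,0,0,0,0,0.35,0,0,0,0,0,0,0.35,0,0,0,0,0,0,0.35,0,0,0,0,0,0,0.35,0,0,0,0,0,0]

```text
time: 27.88
tool_pos: [504.0, 101.2, 27.3]
tcp_rot: [3.141, 0.0, 2.135]
contact_force: [0.4, 0.1, 1.8]
grip_width: 38.4
finger_force: 30.2
```

Run:
```python
from h import *
s=bot.get_obs();s=[*s["tool_pos"],s["tcp_rot"][2]]
s[2]=107
plan([618.9,-245.9,120,1.317+np.pi/2],s)
```

```text
[-0.887, -0.221, -0.032, -0.24]
[-0.83, -0.383, -0.032, -0.24]
[-0.744, -0.532, -0.032, -0.24]
[-0.631, -0.661, -0.032, -0.24]
```

>>> step_arm:
  targets: [0.35,0,0,-0.2,0,0,0,0.35,0,0,-0.5,0,0,0,0.35,0,0,-0.8,0,0,0,0.35,0,0,-0.8,0,0,0]

```text
time: 28.38
tool_pos: [505.2, 101.3, 109.0]
tcp_rot: [3.138, 0.002, 2.135]
contact_force: [0.2, 0.1, -0.4]
grip_width: 38.5
finger_force: 30.2
```

>>> step_arm:
  targets: [0.35,-0.44,-0.11,-0.032,0,0,-0.12,0.35,-0.887,-0.221,-0.032,0,0,-0.24,0.35,-0.887,-0.221,-0.032,0,0,-0.24]

```text
time: 28.75
tool_pos: [533.0, 11.9, 109.1]
tcp_rot: [-3.141, -0.0, 2.32]
contact_force: [-0.4, 1.1, -0.9]
grip_width: 38.2
finger_force: 30.2
```

>>> step_arm:
  targets: [0.35,-0.42,-0.19,-0.032,0,0,-0.12,0.35,-0.83,-0.383,-0.032,0,0,-0.24,0.35,-0.83,-0.383,-0.032,0,0,-0.24]

```text
time: 29.12
tool_pos: [561.5, -74.1, 112.4]
tcp_rot: [-3.141, -0.001, 2.508]
contact_force: [-0.3, 0.2, 0.0]
grip_width: 38.4
finger_force: 30.2
```

>>> step_arm:
  targets: [0.35,-0.37,-0.27,-0.032,0,0,-0.12,0.35,-0.744,-0.532,-0.032,0,0,-0.24,0.35,-0.744,-0.532,-0.032,0,0,-0.24]

```text
time: 29.5
tool_pos: [590.3, -160.2, 115.7]
tcp_rot: [-3.141, -0.001, 2.697]
contact_force: [0.5, 1.5, -0.7]
grip_width: 38.4
finger_force: 30.2
```

>>> step_arm:
  targets: [0.35,-0.31,-0.33,-0.032,0,0,-0.12,0.35,-0.631,-0.661,-0.032,0,0,-0.24,0.35,-0.631,-0.661,-0.032,0,0,-0.24,0.35,-0.631,-0.661,-0.032,0,0,-0.24,0.35,-0.631,-0.661,-0.032,0,0,-0.24]

```text
time: 30.12
tool_pos: [618.7, -243.7, 119.7]
tcp_rot: [3.141, -0.001, 2.889]
contact_force: [-0.7, -0.0, -0.4]
grip_width: 37.9
finger_force: 30.2
```

Run:
```python
from h import *
plan([618.9,-245.9,41,1.317+np.pi/2])
```

```text
[-0.007, -0.02, 0.787, 0.002]
```

>>> step_arm:
  targets: [0.35,-0.005,-0.01,0.4,0,0,0,0.35,-0.005,-0.01,0.65,0,0,0,0.35,-0.005,-0.01,0.787,0,0,0,0.35,-0.005,-0.01,0.787,0,0,0,0.35,-0.005,-0.01,0.787,0,0,0]

```text
time: 30.75
tool_pos: [620.0, -247.1, 42.6]
tcp_rot: [-3.141, 0.002, 2.889]
contact_force: [-0.2, -0.3, 0.3]
grip_width: 38.4
finger_force: 30.2
```

Run:
```python
from h import *
plan([618.5,-245.9,30.8,1.317+np.pi/2])
```

```text
[0.017, 0.008, 0.118, 0.001]
```

>>> step_arm:
  targets: [0.35,0.012,0.008,0.05,0,0,0,0.35,0.012,0.008,0.09,0,0,0,0.35,0.012,0.008,0.116,0,0,0,0.35,0.012,0.008,0.116,0,0,0,0.35,0.012,0.008,0.116,0,0,0]

```text
time: 31.38
tool_pos: [618.2, -245.9, 30.1]
tcp_rot: [-3.142, -0.0, 2.889]
contact_force: [-1.6, 0.7, 4.5]
grip_width: 38.2
finger_force: 30.7
```

Release, then back off to where all trays can be checked.

>>> step_arm:
  targets: [0.44,0,0,0,0,0,0,0.47,0,0,0,0,0,0,0.5,0,0,0,0,0,0,0.5,0,0,0,0,0,0,0.5,0,0,-0.1,0,0,0,0.5,0,0,-0.4,0,0,0,0.5,0,0,-0.9,0,0,0,0.5,0,0,-0.9,0,0,0]

```text
time: 32.38
tool_pos: [620.7, -247.2, 125.4]
tcp_rot: [-3.139, 0.01, 2.889]
contact_force: [-0.3, 0.1, 0.2]
grip_width: 46.2
finger_force: 0.0
```

Run:
```python
from h import *
plan([510,-60,220,np.pi-.2])
```

```text
[0.77, 0.768, -0.473, -0.034]
[0.75, 0.788, -0.473, -0.034]
```

Run:
```python
from h import *
plan([690,-10,215,np.pi-.05])
```

```text
[-0.026, 0.823, -0.299, -0.086]
[-0.081, 0.82, -0.299, -0.086]
[-0.136, 0.812, -0.299, -0.086]
```

>>> step_arm:
  targets: [0.5,-0.026,0.823,-0.3,0,0,-0.086,0.5,-0.026,0.823,-0.3,0,0,-0.086,0.5,-0.026,0.823,-0.3,0,0,-0.086]

```text
time: 32.75
tool_pos: [642.0, -165.2, 150.2]
tcp_rot: [-3.141, 0.001, 2.959]
contact_force: [-0.4, -0.4, -1.0]
grip_width: 45.9
finger_force: 0.0
```

>>> step_arm:
  targets: [0.5,-0.08,0.82,-0.3,0,0,-0.086,0.5,-0.08,0.82,-0.3,0,0,-0.086,0.5,-0.08,0.82,-0.3,0,0,-0.086]

```text
time: 33.12
tool_pos: [664.6, -87.3, 179.6]
tcp_rot: [-3.141, 0.0, 3.025]
contact_force: [0.2, -0.3, 0.3]
grip_width: 45.8
finger_force: 0.0
```

>>> step_arm:
  targets: [0.5,-0.136,0.812,-0.3,0,0,-0.086,0.5,-0.136,0.812,-0.3,0,0,-0.086,0.5,-0.136,0.812,-0.3,0,0,-0.086,0.5,-0.136,0.812,-0.3,0,0,-0.086,0.5,-0.136,0.812,-0.3,0,0,-0.086]

```text
time: 33.75
tool_pos: [686.9, -10.6, 208.9]
tcp_rot: [-3.141, -0.002, 3.089]
contact_force: [0.9, -0.1, -1.0]
grip_width: 46.1
finger_force: 0.0
```

Run:
```python
from h import *
p,pose=look("w8");_,d=bot.capture("wrist")
w=world(pose,d)
for f in felt(p,"wrist",pose):print(f)
for n,c in dict(small=(632.2,-76.9),obl=(613.9,245.2),large=(641.9,96.7),square=(618.9,-245.9)).items():
    print(n,c);
    try: blob(pose,d,c,28,6.5,20)
    except Exception as e: print(e)
```

```text
pose [686.9 -10.6 208.9] [-3.141e+00 -2.000e-03  3.089e+00] t 33.75
(array([ 619.3, -245.7]), array([51.4, 65.9]), np.float32(1.323))
(array([613.8, 245.5]), array([51.4, 66.1]), np.float32(1.495))
small (632.2, -76.9)
centroid [628.8 -75.1] mid [629.  -75.6] len 33.3 wid 28.5 yaw 2.951 top 12.9 crowndir [-0.98  0.19]
obl (613.9, 245.2)
centroid [611.5 244.3] mid [611.8 245.7] len 46.4 wid 25.9 yaw 3.07 top 12.9 crowndir [-1.    0.07]
large (641.9, 96.7)
centroid [642.1  95.4] mid [642.6  95.9] len 47.9 wid 42.9 yaw 3.012 top 15.7 crowndir [-0.99  0.13]
square (618.9, -245.9)
centroid [ 619.7 -244.4] mid [ 620.3 -245.4] len 42.6 wid 35.5 yaw 2.933 top 13.6 crowndir [-0.98  0.21]
```

View pics/w8.png

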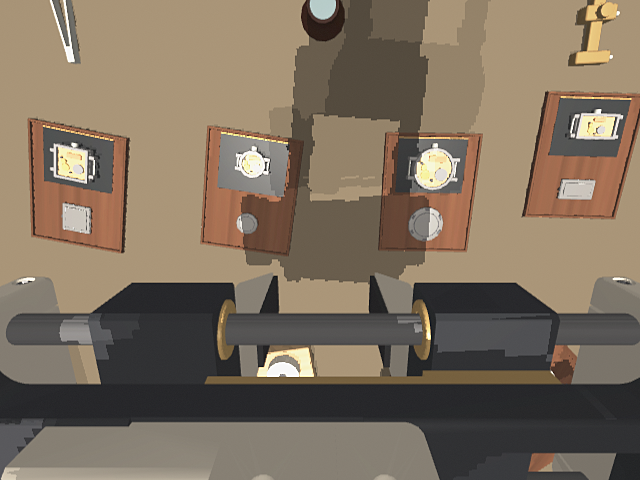

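>>> step_arm:
  targets: [0.5,-0.1,-0.2,0.6,0,0,0,0.5,-0.1,-0.2,0.6,0,0,0,0.5,-0.1,-0.2,0.6,0,0,0,0.5,-0.1,-0.2,0.6,0,0,0]

```text
time: 34.35
tool_pos: [697.3, -28.9, 152.3]
tcp_rot: [-3.141, 0.004, 3.092]
contact_force: [-0.2, -0.6, 0.4]
grip_width: 45.6
finger_force: 0.0
```

Run:
```python
from h import *
p,pose=look("w9");_,d=bot.capture("wrist")
for n,c in dict(small=(632.2,-76.9),large=(641.9,96.7)).items():
    print(n,c);blob(pose,d,c,28,6.5,20)
w=world(pose,d);T=[]
for c in((642,96),(631,-77)):
    i=np.nanargmin(np.hypot(w[...,0]-c[0],w[...,1]-c[1])+1e3*(d<=0));v,u=np.unravel_index(i,d.shape);print(u,v)
    T.append(tile(p,(u,v),5,40))
cv2.imwrite("pics/c3.png",np.hstack(T))
```

```text
pose [697.3 -28.9 152.3] [-3.141  0.004  3.092] t 34.35
small (632.2, -76.9)
centroid [629.2 -75. ] mid [629.5 -75.2] len 32.7 wid 28.9 yaw 2.932 top 13.2 crowndir [-0.98  0.21]
large (641.9, 96.7)
centroid [642.4  95.1] mid [643.   96.1] len 48.3 wid 42.5 yaw 3.045 top 16.0 crowndir [-1.   0.1]
479 157
257 154
```

View pics/c3.png

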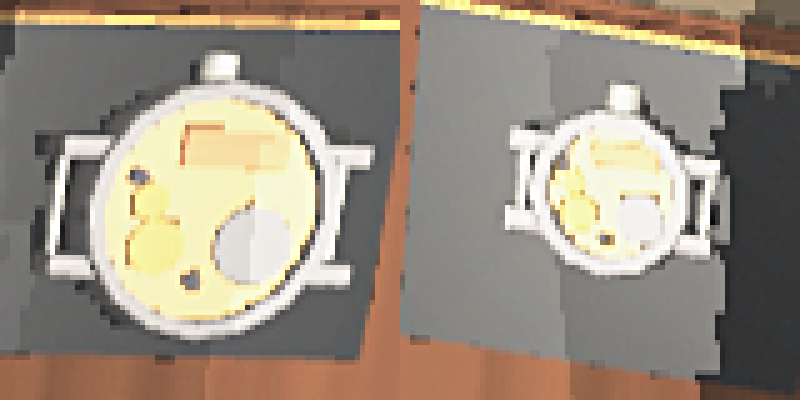

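The large watch sits well. The small one is about 3 mm off centre, so I'll regrip it and shift it over.

Run:
```python
from h import *
plan([629.6,-75.5,65,2.936])
```

```text
[0.651, -0.5, 0.868, 0.198]
```

>>> step_arm:
  targets: [0.5,0.651,-0.5,0.3,0,0,0.198,0.5,0.651,-0.5,0.6,0,0,0.198,0.5,0.651,-0.5,0.868,0,0,0.198,0.5,0.651,-0.5,0.868,0,0,0.198,0.5,0.651,-0.5,0.868,0,0,0.198]

```text
time: 35.08
tool_pos: [630.1, -75.7, 64.6]
tcp_rot: [-3.141, 0.003, 2.936]
contact_force: [0.3, 0.9, 0.1]
grip_width: 45.8
finger_force: 0.0
```

Run:
```python
from h import *
plan([629.6,-75.5,31,2.936])
```

```text
[0.006, 0.001, 0.336, 0.0]
```

>>> step_arm:
  targets: [0.5,0,0,0.15,0,0,0,0.5,0,0,0.28,0,0,0,0.5,0,0,0.33,0,0,0,0.5,0,0,0.33,0,0,0,0.5,0,0,0.33,0,0,0]

```text
time: 35.7
tool_pos: [629.1, -76.0, 30.1]
tcp_rot: [-3.141, 0.0, 2.936]
contact_force: [0.2, 0.1, -0.4]
grip_width: 45.5
finger_force: 0.0
```

>>> step_arm:
  targets: [0.4,0,0,0,0,0,0,0.25,0,0,0,0,0,0,0.25,0,0,0,0,0,0,0.25,0,0,0,0,0,0,0.25,0,0,0,0,0,0]

```text
time: 36.33
tool_pos: [629.0, -75.9, 30.2]
tcp_rot: [-3.142, 0.001, 2.936]
contact_force: [0.1, -0.8, 3.6]
grip_width: 31.3
finger_force: 30.0
```

Run:
```python
from h import *
s=bot.get_obs();s=[*s["tool_pos"],s["tcp_rot"][2]];print(s)
plan([s[0]+2.5,-76.9,s[2],2.936])
```

```text
[np.float64(629.0441845626559), np.float64(-75.90857450622855), np.float64(30.199151375999907), np.float64(2.9357226375900707)]
[-0.026, -0.005, -0.0, -0.0]
```

Lift 5 mm, shift, lower, release and withdraw.

>>> step_arm:
  targets: [0.25,0,0,-0.05,0,0,0,0.25,-0.027,-0.007,-0.05,0,0,0,0.25,-0.027,-0.007,-0.05,0,0,0,0.25,-0.027,-0.007,-0.02,0,0,0,0.25,-0.027,-0.007,0,0,0,0,0.25,-0.027,-0.007,0,0,0,0,0.25,-0.027,-0.007,0,0,0,0]

```text
time: 37.2
tool_pos: [631.2, -77.1, 30.1]
tcp_rot: [-3.141, -0.0, 2.936]
contact_force: [-2.4, 0.7, 5.6]
grip_width: 31.7
finger_force: 30.0
```

>>> step_arm:
  targets: [0.36,0,0,0,0,0,0,0.4,0,0,0,0,0,0,0.45,0,0,0,0,0,0,0.48,0,0,0,0,0,0,0.48,0,0,-0.1,0,0,0,0.48,0,0,-0.4,0,0,0,0.48,0,0,-0.9,0,0,0,0.48,0,0,-0.9,0,0,0]

```text
time: 38.2
tool_pos: [634.0, -77.7, 125.3]
tcp_rot: [-3.141, 0.01, 2.936]
contact_force: [0.5, -0.2, 0.2]
grip_width: 44.4
finger_force: 0.0
```

>>> step_arm:
  targets: [0.48,-0.65,0.5,-0.2,0,0,0,0.48,-0.65,0.5,-0.2,0,0,0,0.48,-0.65,0.5,-0.2,0,0,0,0.48,-0.65,0.5,-0.2,0,0,0]

```text
time: 38.7
tool_pos: [704.1, -41.8, 139.0]
tcp_rot: [-3.141, -0.002, 2.936]
contact_force: [0.7, 0.7, -0.9]
grip_width: 44.1
finger_force: 0.0
```

Run:
```python
from h import *
p,pose=look("w10");_,d=bot.capture("wrist")
for n,c in dict(small=(632.2,-76.9),large=(641.9,96.7)).items():
    print(n,c);blob(pose,d,c,28,6.5,20)
t,_=bot.capture("top")
p=cv2.resize(p,(400,300));t=cv2.resize(t,(400,300));cv2.imwrite("pics/c4.png",np.hstack([p,t]))
```

```text
pose [704.1 -41.8 139. ] [-3.141e+00 -2.000e-03  2.936e+00] t 38.7
small (632.2, -76.9)
centroid [631.4 -76. ] mid [631.7 -76.1] len 32.5 wid 29.1 yaw 2.947 top 12.8 crowndir [-0.98  0.19]
large (641.9, 96.7)
centroid [642.3  95.4] mid [642.5  96.4] len 48.5 wid 42.9 yaw 3.049 top 15.7 crowndir [-1.    0.09]
```

View pics/c4.png

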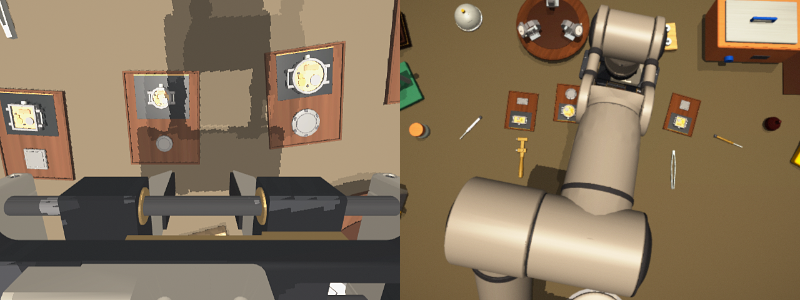

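All four watches are centred on their felts to about 2 mm, and the arm is clear of everything, so I'm handing in.

```bash
python3 -c "
from plant import bot
print(bot.close_job())"
```

```text
the job is handed in; nothing more can be done
None
```

All four watches are in their matching trays, movement up, within about 2 mm of the felt centres and with the lugs along the long sides; I left the loupe and wrench alone, and the job was handed in at about 39 s.

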